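# Stack the full cover-glass boxes and tray the empty ones

## Robot

A 6-joint arm with a two-finger parallel gripper is mounted at the origin on the work surface. World frame = base frame: x ahead of the robot, y to its left, z up, the work surface at z = 0. Lengths are in m, angles in degrees, forces in N, time in s.
With the tool pointing down it reaches from about 0.4 to 0.825 m from the base axis. Payload 7 kg.
Tool frame: the origin (TCP) lies midway between the tips of the shut fingers; the grasp point (between the pads) lies 19 mm behind it; z points along the fingers, y is the direction in which the jaws open and shut (so a half turn about z gives the same grasp; the last joint's range is limited). The gripper opens to 88 mm and grips with 3 to 60 N. Pads are 19 mm wide; open, the fingers measure 130 mm over their backs; the gripper's body (78 mm by 193 mm) begins 47 mm behind the grasp point.
Start: joints at [-49.555, 20.546, 0.682, 0, -70.136, -16.507], TCP at [0.274, -0.617, 0.227] pointing down, gripper open.
Joint ranges: [-176.03, 176.03], [-82.01, 121.73], [-58.28, 71.71], [-173.87, 95.51], [-174.79, -0.11], [-173.66, 173.66]. Speed limits (degrees/s): [136.94, 136.94, 172.46, 180, 180, 180].

## Interface

Orientations are given as a 3x3 rotation matrix whose columns are the frame's x, y, z axes.
In Python, from rig import robot gives the robot as it stands. Calls block until the motion is done:
- robot.goto(position, orientation): joint-space move of the TCP to a pose.
- robot.servo_line(position, ori=None, speed=0.15): straight line of the TCP; ori=None keeps the orientation; speed is the mean speed in m/s.
- robot.movej(angles): joint-space move.
- robot.move_gripper(opening): opening from 0.0 (shut) to 1.0 (fully open); the grip force is fixed at half the most; returns when the fingers have stopped.
- robot.dwell(seconds).
- robot.ik(position, orientation): joint angles nearest the present ones, or None.
- robot.grab_frame(name): name is "scene" or "top" or "wrist"; returns (picture, depth): 480x640x3 uint8, red, green, blue; 480x640 float32, m along the optical axis (not along the pixel's ray), 0 where there is no reading.
- robot.camera_info(name): a dict with "vfov" (degrees; the focal length in pixels is half the picture's height over the tangent of half this angle, whatever the lens; pixels are square), "cx", "cy" (the principal point, pixels), "k1" (the pictures are not rectified: a ray, as slopes to the right and down, at radius r is drawn at 1 + k1 r^2 times it, then the intrinsics apply), "view" (4x4, takes a point from world to camera coordinates); the wrist camera has in their place "T_tool_cam" (4x4, takes a point from camera to tool coordinates, whose origin is the TCP and whose axes are the flange's). Camera axes: x right, y down, z forward; pixel columns grow to the right and rows downward; lengths in m; the calibration is good to about 2 mm. A picture is of the moment at which its call begins: read the wrist's pose just before it. camera_info takes no time and is no camera call.
A pose or a line that the arm cannot do raises robot.Unreachable and nothing moves.
- robot.job_done(): hands the job in, once; it reports no verdict.
Readings, each from a call of its own:
- robot.read_t(): time.
- robot.read_qpos(): joint angles.
- robot.read_qvel(): joint speeds.
- robot.read_effort(): joint torques, N m.
- robot.read_position(): TCP position.
- robot.read_tcp_rot(): TCP orientation.
- robot.read_force(): force on the tool from outside, world axes, zero at the start.
- robot.read_ft_torque(): the same for the moment, N m.
- robot.read_grip_width(): opening from 0.0 (shut) to 1.0 (fully open).
Only numpy, scipy, OpenCV 4.12 (cv2) and the standard library are available. Lean on these libraries where they do the work, as an engineer would, in place of code of your own. Each camera call takes 0.05 s, during which the arm holds its last target. There are 200 camera calls.

## Task

Stack the three full cover-glass boxes (lids pushed fully in) on the aluminium stand, one at a time: first the large one, then the medium, then the small on top, each centred on and lined up with what is under it. Lay the two empty ones (lids pulled part-way out) flat in the middle of the steel tray's compartments, lengthwise, the medium in the wide one and the small in the narrow one, and leave their lids pulled out. Keep the boxes upright, set them down rather than drop them, and do not knock over the little brown bottle.

Things in the scene. Friction and masses are not known exactly. Their poses are not given: they have to be found in the camera images.
- large_full: white plastic box, 100 long (x) x 60 wide (y) x 26 mm high with lid, about 200 g. Origin: centre of underside, z up. Flat grey lid, flush in the top between the long white walls, slides along x. Lid pushed in and latched: it cannot slide, no gap shows and a box can stand on it. Grip across the width by the two long sides.
- medium_full: white plastic box, 80 long (x) x 50 wide (y) x 24 mm high with lid, about 130 g. Origin: centre of underside, z up. Flat grey lid, flush in the top between the long white walls, slides along x. Lid pushed in and latched: it cannot slide, no gap shows and a box can stand on it. Grip across the width by the two long sides.
- small_full: white plastic box, 60 long (x) x 40 wide (y) x 22 mm high with lid, about 80 g. Origin: centre of underside, z up. Flat grey lid, flush in the top between the long white walls, slides along x. Lid pushed in and latched: it cannot slide, no gap shows and a box can stand on it. Grip across the width by the two long sides.
- medium_empty: white plastic box, 80 long (x) x 50 wide (y) x 24 mm high with lid, about 80 g. Origin: centre of underside, z up. Flat grey lid, flush in the top between the long white walls, slides along x. Like the full medium box, but the lid is pulled out 22 to 32 mm over the +x end, with a dark gap as long at the -x end. Grip the box across the width by its long sides near the middle; the lid is narrower and not touched there.
- small_empty: white plastic box, 60 long (x) x 40 wide (y) x 22 mm high with lid, about 60 g. Origin: centre of underside, z up. Flat grey lid, flush in the top between the long white walls, slides along x. Like the full small box, but the lid is pulled out 18 to 26 mm over the +x end, with a dark gap as long at the -x end. Grip the box across the width by its long sides near the middle; the lid is narrower and not touched there.
- medium_lid (a joint): how far the lid of the empty medium box is pulled out, in m: 0 fully in, 0.036 at its stop; it stays where it is against about 1.5 N of friction
- small_lid (a joint): how far the lid of the empty small box is pulled out, in m: 0 fully in, 0.036 at its stop; about 1.5 N of friction
- stand: fixed aluminium plate with a low lip, 126 (x) x 86 mm (y). Origin: centre of underside, on the bench. Its floor is 6 mm above the origin, the lip's top 10 mm; inside the lip 118 x 78 mm. The large box lies along its x, either way round.
- tray: fixed flat steel tray, 112 (x) x 162 mm (y). Origin: centre of underside, on the bench. Floor 4 mm, lip and rib 8 mm above it. A rib along x parts it: wide compartment (medium box) centred at y = -36 mm, 82 mm across; narrow one (small box) at y = +43 mm, 68 mm across; both 104 mm long. Boxes lie along x, either way round; lids may overhang the lip.
- brown_bottle: small loose brown glass bottle, black cap, 37 mm across, 75 mm high, upright among the boxes. Origin: centre of underside. Nothing else among boxes, stand and tray is taller than 30 mm; taller things stand beyond x = 0.76 m and beyond 0.45 m to either side.
Not all that is in view belongs to the job. What is shaped like the tray but pink or turquoise is not meant.

How it is judged (in metres and radians):
On the way, in this order (a step that is already met when the one before it is completed fails the run):
1. the large full box stands centred on the stand, released (horizontal distance between large_full and stand below 0.012 m and z of large_full in the frame of stand between 0.002 and 0.01 m and angle between the x axis of large_full and the x axis of stand, either way round below 0.26 rad and angle between large_full's own z axis and vertical below 0.06 rad and linear speed of large_full below 0.02 m/s and contact force between the fingers and large_full below 0.1 N), for 0.2 s.
2. the medium full box stands centred on the large one, released (horizontal distance between large_full and stand below 0.012 m and z of large_full in the frame of stand between 0.002 and 0.01 m and angle between the x axis of large_full and the x axis of stand, either way round below 0.26 rad and angle between each of large_full, medium_full's own z axis and vertical below 0.06 rad and horizontal distance between medium_full and large_full below 0.01 m and z of medium_full in the frame of large_full between 0.022 and 0.03 m and angle between the x axis of medium_full and the x axis of large_full, either way round below 0.26 rad and linear speed of medium_full below 0.02 m/s and contact force between the fingers and medium_full below 0.1 N), for 0.2 s.
3. the small full box stands centred on the medium one, released (horizontal distance between large_full and stand below 0.012 m and z of large_full in the frame of stand between 0.002 and 0.01 m and angle between the x axis of large_full and the x axis of stand, either way round below 0.26 rad and angle between each of large_full, medium_full, small_full's own z axis and vertical below 0.06 rad and horizontal distance between medium_full and large_full below 0.01 m and z of medium_full in the frame of large_full between 0.022 and 0.03 m and angle between the x axis of medium_full and the x axis of large_full, either way round below 0.26 rad and horizontal distance between small_full and medium_full below 0.01 m and z of small_full in the frame of medium_full between 0.02 and 0.028 m and angle between the x axis of small_full and the x axis of medium_full, either way round below 0.26 rad and linear speed of small_full below 0.02 m/s and contact force between the fingers and small_full below 0.1 N), for 0.2 s.
At the end, for the whole second after the job is handed in: Full boxes stacked on the stand: large within 12 mm of its centre, medium on it and small on top within 10 mm, lined up within 15 degrees; empty boxes flat in their tray compartments within 15 mm and 17 degrees, lids out over 10 mm; bottle upright; all released, at rest (all of step 3 and y of medium_empty in the frame of tray between -0.051 and -0.021 m and x of medium_empty in the frame of tray between -0.015 and 0.015 m and z of medium_empty in the frame of tray between 0.001 and 0.0075 m and angle between the x axis of each of medium_empty, small_empty and the x axis of tray, either way round below 0.3 rad and angle between each of medium_empty, small_empty's own z axis and vertical below 0.06 rad and y of small_empty in the frame of tray between 0.028 and 0.058 m and x of small_empty in the frame of tray between -0.015 and 0.015 m and z of small_empty in the frame of tray between 0.001 and 0.0075 m and value of joint each of medium_lid, small_lid above 0.01 m and angle between brown_bottle's own z axis and vertical below 0.3 rad and linear speed of each of large_full, medium_full, medium_empty, small_empty below 0.02 m/s and contact force between the fingers and large_full below 0.1 N and contact force between the fingers and medium_full below 0.1 N and contact force between the fingers and medium_empty below 0.1 N and contact force between the fingers and small_empty below 0.1 N); the robot touches nothing.
It fails at once if a box is tipped by more than 35 degrees (angle between any of large_full, medium_full, small_full, medium_empty, small_empty's own z axis and vertical above 0.61 rad).
It fails at once if a box is dropped or flung (faster than 0.8 m/s while out of the fingers, a fall of about 30 mm) ((linear speed of large_full above 0.8 m/s and contact force between the fingers and large_full below 0.05 N) or (linear speed of medium_full above 0.8 m/s and contact force between the fingers and medium_full below 0.05 N) or (linear speed of small_full above 0.8 m/s and contact force between the fingers and small_full below 0.05 N) or (linear speed of medium_empty above 0.8 m/s and contact force between the fingers and medium_empty below 0.05 N) or (linear speed of small_empty above 0.8 m/s and contact force between the fingers and small_empty below 0.05 N)).
It fails at once if the brown bottle is knocked over (angle between brown_bottle's own z axis and vertical above 0.6 rad).
It also fails if it takes over 131 s, if anything falls off the work surface, if the arm or the gripper's body presses on something with over 40 N, if the wrist force passes 120 N, or if a joint passes its speed limit or range.

## Working session

There is one attempt and no reset: what is moved stays moved. The work goes in short steps, each a Python script; the robot and the scene stay as the last script left them, time stands still between calls to the robot, and variables do not carry over. Pictures are saved under pics/ and viewed, on a budget of 14 in all, crops included, one or two more only if the job needs it, and the job is handed in when it is done.

```bash
mkdir -p pics; ls; python3 - <<'E'
from rig import robot
import cv2,numpy as np
for n in ("scene","top"):
    im,d=robot.grab_frame(n); cv2.imwrite(f"pics/{n}0.png",im[:,:,::-1]); np.save(f"{n}_d.npy",d)
    print(n,{k:(np.round(v,3).tolist() if k!='n' else v) for k,v in robot.camera_info(n).items()})
print(robot.camera_info("wrist"),robot.read_t(),robot.read_tcp_rot())
E
```

```text
pics
scene {'vfov': 57.056, 'cx': 314.592, 'cy': 233.948, 'k1': 0.03, 'view': [[-0.486, 0.874, 0.0, 0.161], [0.677, 0.376, -0.633, -0.296], [-0.553, -0.307, -0.774, 1.355], [0.0, 0.0, 0.0, 1.0]]}
top {'vfov': 42.484, 'cx': 316.595, 'cy': 234.237, 'k1': -0.173, 'view': [[0.029, -1.0, 0.004, 0.09], [-0.988, -0.029, -0.149, 0.456], [0.149, 0.0, -0.989, 1.504], [0.0, 0.0, 0.0, 1.0]]}
{'vfov': 71.44664656457488, 'cx': 319.0075966458358, 'cy': 240.47407543487324, 'k1': -0.01130999177310151, 'T_tool_cam': array([[-1.24533530e-03, -9.57618578e-01, -2.88036645e-01,
         7.92025056e-02],
       [ 9.99999117e-01, -1.05924888e-03, -8.01904213e-04,
        -4.32881965e-04],
       [ 4.62815879e-04, -2.88037389e-01,  9.57619052e-01,
        -1.58160115e-01],
       [ 0.00000000e+00,  0.00000000e+00,  0.00000000e+00,
         1.00000000e+00]])} 0.1 [[-9.14007765e-01 -4.05695979e-01 -7.60145909e-04]
 [-4.05696655e-01  9.14006871e-01  1.28983984e-03]
 [ 1.71495746e-04  1.48731229e-03 -9.99998879e-01]]
```

View pics/top0.png

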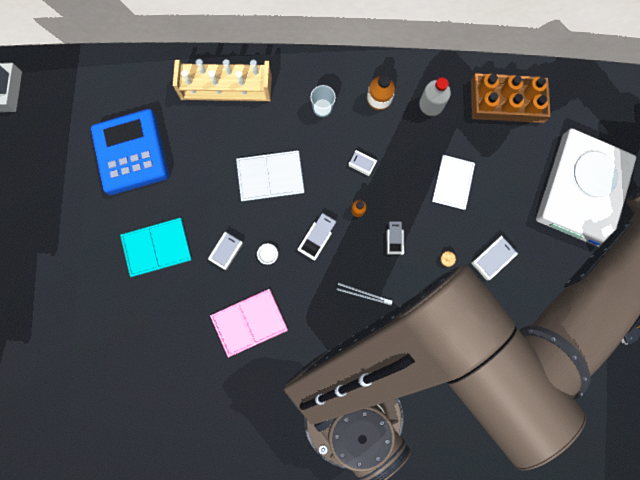

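View pics/scene0.png

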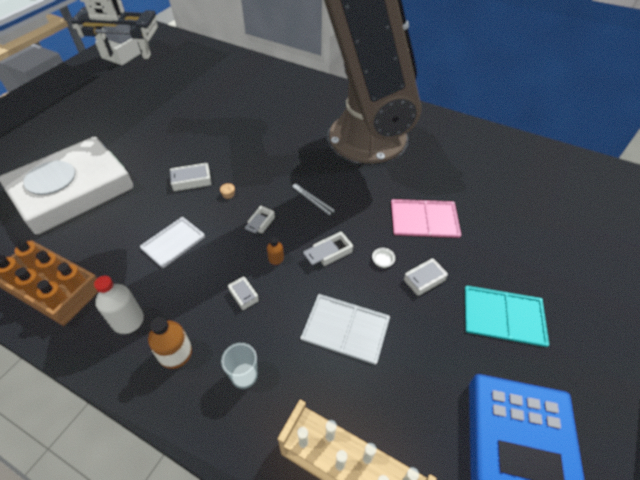

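Top view: the stand is at (454,182). The grey-white tray is at (270,175); the pink one (249,323) and turquoise one (155,247) are decoys. Boxes: large (495,257), medium full (226,250), small full (362,162), medium empty (317,237, dark gap at lower left), small empty (396,238, dark gap at the bottom). The bottle is at (359,209). I'll rectify the image for an enlarged check and fit the rectangles.

```bash
cat > h.py <<'E'
from rig import robot
import cv2,numpy as np
def cam(name):
    c=robot.camera_info(name); f=240/np.tan(np.radians(c['vfov']/2))
    if name=="wrist":
        T=np.eye(4);T[:3,:3]=robot.read_tcp_rot();T[:3,3]=robot.read_position()
        V=np.linalg.inv(T@c['T_tool_cam'])
    else: V=np.array(c['view'])
    return V,f,c['cx'],c['cy'],c['k1']
def project(P,cm):
    V,f,cx,cy,k=cm; q=np.asarray(P)@V[:3,:3].T+V[:3,3]; s=q[...,:2]/q[...,2:]
    s=s*(1+k*(s**2).sum(-1,keepdims=True)); return s*f+[cx,cy]
def ortho(im,cm,z,x0,x1,y0,y1,mm=1.0):
    """rows: x decreasing downward, cols: y decreasing rightward (same look as top)"""
    X=np.arange(x1,x0,-mm/1000);Y=np.arange(y1,y0,-mm/1000)
    g=np.stack(np.meshgrid(X,Y,indexing='ij')+[np.full((len(X),len(Y)),z)] if 0 else [*np.meshgrid(X,Y,indexing='ij'),np.full((len(X),len(Y)),z)],-1)
    p=project(g,cm).astype(np.float32)
    return cv2.remap(im,p[...,0],p[...,1],cv2.INTER_LINEAR)
def rects(o,x1,y1,mm=1.0,thr=90,amin=500):
    m=(o.min(2)>thr).astype(np.uint8)
    m=cv2.morphologyEx(m,cv2.MORPH_CLOSE,np.ones((5,5)))
    out=[]
    for c in cv2.findContours(m,cv2.RETR_EXTERNAL,cv2.CHAIN_APPROX_NONE)[0]:
        if cv2.contourArea(c)*mm*mm<amin: continue
        r=cv2.minAreaRect(c); b=cv2.boxPoints(r)
        w=np.c_[x1-b[:,1]*mm/1000,y1-b[:,0]*mm/1000]
        e=[w[1]-w[0],w[2]-w[1]]; L=[np.hypot(*v) for v in e]; i=int(np.argmax(L))
        a=np.degrees(np.arctan2(e[i][1],e[i][0]))%180
        out.append((w.mean(0),a,max(L)*1e3,min(L)*1e3,r[0]))
    return out
E
python3 - <<'E'
from h import *
im=cv2.imread("pics/top0.png");cm=cam("top")
o=ortho(im,cm,0.024,.36,.80,-.4,.4); cv2.imwrite("pics/ortho.png",o)
for z in (.024,.008):
    print(z)
    for r in rects(ortho(im,cm,z,.36,.80,-.4,.4),.80,.4): print(np.round(r[0],4),np.round(r[1:4],1),np.round(r[4]))
d=np.load("top_d.npy")
print([round(float(d[v,u]),3) for u,v in((495,257),(450,290),(454,182))])
E
```

```text
0.024
[ 0.4022 -0.2289] [156.8  37.3  36.9] [629. 398.]
[0.402  0.2255] [153.4  55.   54.6] [175. 398.]
[0.4062 0.3322] [150.7  86.2  57.8] [ 68. 394.]
[ 0.4061 -0.349 ] [133.1 111.2  67.3] [749. 394.]
[ 0.4512 -0.0941] [ 1.3 85.2 44.4] [494. 349.]
[0.4503 0.1013] [150.3 115.5  55.4] [299. 350.]
[ 0.6013 -0.2445] [167.3 131.7  91.1] [645. 199.]
[0.6033 0.2275] [ 99.3 165.1 116.3] [173. 197.]
[ 0.6433 -0.0077] [64.2 64.1 49.7] [408. 157.]
[ 0.79  -0.188] [90. 60. 20.] [588.  10.]
[0.7825 0.098 ] [90. 58. 35.] [302.  18.]
0.008
[ 0.404  -0.2325] [ 0. 38. 37.] [632. 396.]
[0.4038 0.2266] [63.4 55.5 55.5] [173. 396.]
[0.4082 0.3346] [150.7  87.4  58.6] [ 65. 392.]
[ 0.408 -0.354] [132.7 113.6  67.9] [754. 392.]
[ 0.4534 -0.0964] [ 1.8 85.9 45.2] [496. 347.]
[0.4525 0.1013] [150.3 116.7  56.2] [299. 347.]
[0.6072 0.2287] [ 99.4 166.7 117.3] [171. 193.]
[ 0.6052 -0.2483] [167.2 133.   92.1] [648. 195.]
[ 0.6478 -0.0089] [64.2 64.9 49.9] [409. 152.]
[ 0.793 -0.191] [90. 54. 14.] [591.   7.]
[0.785 0.099] [90. 52. 30.] [301.  15.]
[1.541, 0.734, 1.587]
```

View pics/ortho.png

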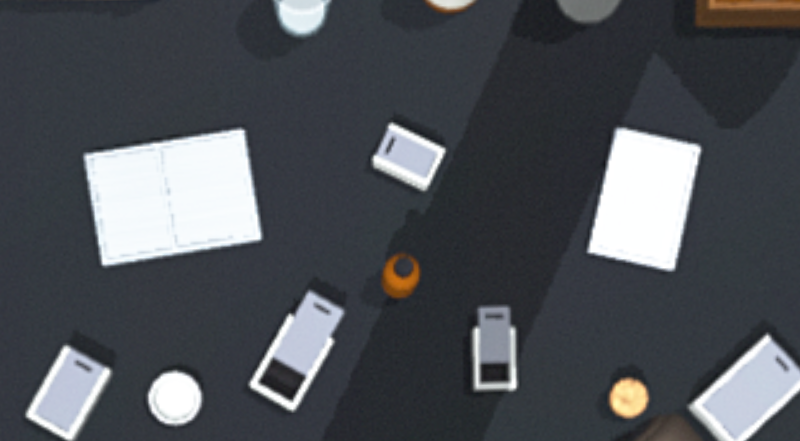

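The enlarged crop confirms it. The large box is lower right with no gap, the medium full is lower left, and the small full is top centre. Both empties show dark gaps and lids out upward. The tray's rib is left of its centre, so tray +y ≈ world +y. Next I'll refine with the wrist camera, starting with the large box and the stand.

```bash
cat >> h.py <<'E'
DN=np.array([0,0,-1.])
def R(yaw):  # tool pointing down, jaw (y) axis at yaw+90, tool x at yaw (deg)
    a=np.radians(yaw); x=np.array([np.cos(a),np.sin(a),0]); return np.c_[x,np.cross(DN,x),DN]
def best(p,yaw):
    q0=robot.read_qpos(); c=[]
    for y in (yaw,yaw+180):
        q=robot.ik(p,R(y))
        if q is not None: c.append((np.abs(np.array(q)-q0).max(),y))
    return min(c)[1]
def cloud(name="wrist"):
    cm=cam(name); im,d=robot.grab_frame(name); V,f,cx,cy,k=cm
    u,v=np.meshgrid(np.arange(640.),np.arange(480.))
    s=cv2.undistortPoints(np.stack([u,v],-1).reshape(-1,1,2),np.array([[f,0,cx],[0,f,cy],[0,0,1]]),np.array([k,0,0,0.])).reshape(480,640,2)
    P=np.dstack([s*d[...,None],d])-V[:3,3]
    P=P@V[:3,:3]; P[d==0]=np.nan
    return im[:,:,::-1].copy(),P,cm
def topface(P,xy,ztop,rad=.09,tol=.005):
    m=(np.abs(P[...,2]-ztop)<tol)&(np.hypot(P[...,0]-xy[0],P[...,1]-xy[1])<rad)
    m=cv2.morphologyEx(m.astype(np.uint8),cv2.MORPH_OPEN,np.ones((3,3)))
    n,l,st,_=cv2.connectedComponentsWithStats(m)
    if n<2: return None
    l=l==1+st[1:,4].argmax(); Q=P[l]
    (c,s,a)=cv2.minAreaRect((Q[:,:2]*1000).astype(np.float32))
    if s[0]<s[1]: s=s[::-1];a+=90
    return np.array(c)/1000,(a+90)%180-90,np.array(s),np.median(Q[:,2])
E
python3 - <<'E'
from h import *
np.set_printoptions(precision=4,suppress=True)
t=robot.read_t()
def look(n,x,y,yaw,z=.19):
    p=[x,y,z]; robot.goto(p,R(best(p,yaw))); robot.dwell(.1)
    im,P,cm=cloud(); np.save(f"{n}.npy",P); cv2.imwrite(f"pics/w_{n}.png",im)
    b=P[...,2]; print(n,robot.read_t()-t,"bench z",np.nanmedian(b[np.abs(b)<.01]))
    return im,P,cm
im,P,cm=look("large",.407,-.349,133)
print(topface(P,(.407,-.349),.026))
for r in rects(ortho(im,cm,.026,.3,.52,-.46,-.24,.5),.52,-.24,.5):print(r)
im,P,cm=look("stand",.605,-.248,167)
print(topface(P,(.605,-.248),.008,.1,.004))
for r in rects(ortho(im,cm,.006,.5,.71,-.36,-.14,.5),.71,-.14,.5):print(r)
E
```

```text
large 1.4 bench z 0.00010310220646052068
(array([ 0.4092, -0.3507]), -47.13758087158203, array([100.6997,  59.9889]), np.float64(0.02601001209938977))
(array([ 0.41 , -0.351], dtype=float32), np.float32(132.75424), np.float32(102.78424), np.float32(62.489307), (221.935791015625, 220.01217651367188))
stand 2.4417 bench z 9.545184314011425e-05
(array([ 0.6064, -0.2476]), -12.345832824707031, array([126.3144,  86.0562]), np.float64(0.00623123365756022))
(array([ 0.6056, -0.247 ], dtype=float32), np.float32(167.39983), np.float32(129.44658), np.float32(89.28483), (214.04443359375, 208.82757568359375))
```

View pics/w_large.png

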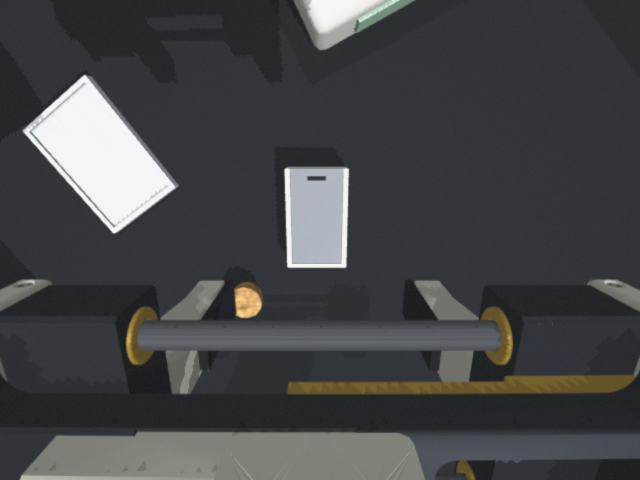

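The wrist view shows the large box at (317,217) with its lid closed, the stand at (100,155) and a cork at (247,300). The depth fit matches the nominal sizes to 0.7 mm, so I'll survey the rest the same way.

```bash
python3 - <<'E'
from h import *
np.set_printoptions(precision=4,suppress=True)
t=robot.read_t()
for n,x,y,yaw,z in (("sfull",.643,-.008,64,.022),("sempty",.45,-.094,1,.022),("mempty",.45,.101,-30,.024),("mfull",.406,.332,-29,.024),("tray",.605,.228,9,.006)):
    p=[x,y,.19]; robot.goto(p,R(best(p,yaw))); robot.dwell(.1)
    im,P,cm=cloud(); np.save(f"{n}.npy",P); cv2.imwrite(f"pics/w_{n}.png",im)
    print(n,robot.read_t()-t,topface(P,(x,y),z,.12,.005 if z>.01 else .003))
    m=(P[...,2]>.05)&(P[...,2]<.085)&(np.hypot(P[...,0]-.525,P[...,1])<.06)
    if m.sum()>20: print("  bottle",np.nanmax(P[m][:,2]),P[m].min(0),P[m].max(0))
    if n=="tray":
        # rib: points higher than floor, inside
        a=np.radians(topface(P,(x,y),z,.12,.003)[1]);c=topface(P,(x,y),z,.12,.003)[0]
        L=np.array([np.cos(a),np.sin(a)]);W=np.array([-np.sin(a),np.cos(a)])
        q=P[...,:2]-c;l=q@L;w=q@W
        s=(np.abs(w)<.03)&(np.abs(l)<.06)
        for b in np.arange(-.02,.0201,.002):
            k=s&(np.abs(l-b)<.001); print(round(b,3),round(float(np.nanmean(P[k][:,2])),4),end="; ")
E
python3 - <<'E'
import cv2,numpy as np
a=[cv2.imread(f"pics/w_{n}.png")[:300] for n in("sempty","mempty","mfull","tray")]
m=np.vstack([np.hstack(a[:2]),np.hstack(a[2:])]); cv2.imwrite("pics/mont.png",cv2.resize(m,(800,375),interpolation=cv2.INTER_AREA))
E
```

```text
sfull 1.1082999999999998 (array([ 0.6479, -0.0082]), 64.23117065429688, array([60.2798, 39.9244]), np.float64(0.02204569152827864))
  bottle 0.07696799108086028 [ 0.5128 -0.0135  0.05  ] [0.5412 0.0149 0.077 ]
sempty 2.2333000000000003 (array([ 0.4544, -0.0947]), 1.2269642353057861, array([81.0958, 40.0991]), np.float64(0.022003621455301353))
  bottle 0.07705199112549725 [ 0.5109 -0.0149  0.05  ] [0.5414 0.0104 0.0771]
mempty 3.3000000000000003 (array([0.4525, 0.1011]), -29.742969512939453, array([110.2614,  50.0751]), np.float64(0.023995562951721224))
  bottle 0.07704613086502947 [ 0.5109 -0.0147  0.05  ] [0.5404 0.0152 0.077 ]
mfull 4.3833 (array([0.4084, 0.3327]), -29.540966033935547, array([80.0067, 50.0222]), np.float64(0.024025719850366237))
tray 5.525 (array([0.6087, 0.2295]), -80.64845085144043, array([161.261 , 112.4749]), np.float64(0.004255643831522828))
-0.02 0.2706; -0.018 0.2685; -0.016 0.2656; -0.014 0.2696; -0.012 0.271; -0.01 0.2697; -0.008 0.2713; -0.006 0.2706; -0.004 0.2701; -0.002 0.2721; -0.0 0.272; 0.002 0.2737; 0.004 0.2723; 0.006 0.2701; 0.008 0.2703; 0.01 0.2704; 0.012 0.2706; 0.014 0.27; 0.016 0.2703; 0.018 0.2665; 0.02 0.2626;
```

View pics/mont.png

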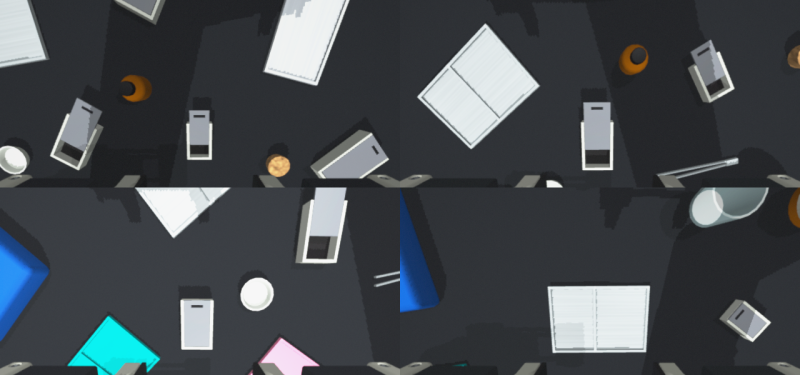

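View pics/w_sfull.png

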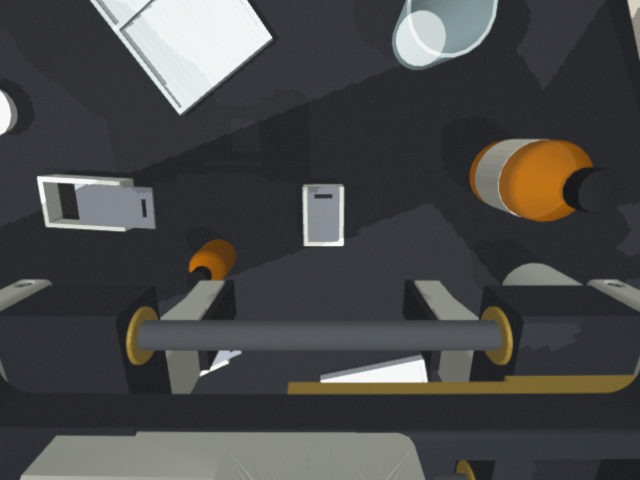

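Everything closed or pulled out as described. The bottle's axis is near (0.526, 0.000), top at 77 mm, clear of the small full box only if I grip that box high and a little off-centre. First I'll settle which side the rib is on, then move the large box.

```bash
cat >> h.py <<'E'
def yw(): x=robot.read_tcp_rot()[:,0]; return np.degrees(np.arctan2(x[1],x[0]))
def pick(c,a,width,zg=.008,off=0.):
    """c: box centre xy, a: box x-axis deg; off: grip offset along box x. returns box yaw rel. to tool"""
    d=np.array([np.cos(np.radians(a)),np.sin(np.radians(a))]); g=np.array(c)+off*d
    robot.move_gripper(min(1,(width+.024)/.088))
    h=[*g,.16]; y=best(h,a); robot.goto(h,R(y))
    robot.servo_line([*g,.05],speed=.2); robot.servo_line([*g,zg],speed=.06)
    robot.move_gripper(0.); print("grip mm",robot.read_grip_width()*88, "F",robot.read_force().round(1) if hasattr(robot.read_force(),'round') else robot.read_force())
    robot.servo_line([*g,zg+.02],speed=.06); robot.servo_line([*g,.17],speed=.2)
    return a-y
def place(c,a,rel,width,zs,zg=.008,off=0.,zh=.17):
    """set box down with centre c, x axis along a (either way round), underside at zs"""
    ys=[a-rel,a-rel+180]; q0=np.array(robot.read_qpos()); best_=None
    for k,y in enumerate(ys):
        aa=a+180*k; d=np.array([np.cos(np.radians(aa)),np.sin(np.radians(aa))]); g=np.array(c)+off*d
        q=robot.ik([*g,zh],R(y))
        if q is not None:
            s=np.abs(np.array(q)-q0).max()
            if best_ is None or s<best_[0]: best_=(s,y,g)
    _,y,g=best_
    robot.goto([*g,zh],R(y)); zt=zs+zg+.0007
    robot.servo_line([*g,zt+.02],speed=.15); robot.servo_line([*g,zt],speed=.03); robot.dwell(.2)
    print("set: grip mm",robot.read_grip_width()*88,"pos",np.round(robot.read_position(),4),"F",np.round(robot.read_force(),1))
    robot.move_gripper(min(1,(width+.016)/.088)); robot.dwell(.3)
    robot.servo_line([*g,zt+.04],speed=.08); robot.servo_line([*g,.18],speed=.25)
S=(np.array([.6063,-.2475]),-12.3)
E
python3 - <<'E'
from h import *
P=np.load("tray.npy"); c=np.array([.6087,.2295]); a=np.radians(9.35)
ex=np.array([np.cos(a),np.sin(a)]); ey=np.array([-np.sin(a),np.cos(a)])
q=P[...,:2]-c; x=q@ex; y=q@ey; z=P[...,2]
for b in np.arange(-.02,.0201,.002):
    k=(np.abs(x)<.045)&(np.abs(y-b)<.001)&(np.abs(z)<.02); print(round(b,3),k.sum(),round(float(np.median(z[k]))*1e3,1) if k.any() else None,end="; ")
print()
r=pick((.4092,-.3507),-47.1,.060)
place(S[0],S[1],r,.060,.006)
robot.dwell(.2); im,P,cm=cloud(); cv2.imwrite("pics/a1.png",im)
print(robot.read_t(),topface(P,S[0],.032,.1,.004))
E
```

```text
-0.02 154 4.0; -0.018 145 4.0; -0.016 165 4.2; -0.014 169 4.0; -0.012 167 4.0; -0.01 168 4.1; -0.008 168 4.0; -0.006 168 4.1; -0.004 142 4.2; -0.002 151 4.1; -0.0 157 3.9; 0.002 160 4.1; 0.004 169 4.4; 0.006 168 8.1; 0.008 148 7.6; 0.01 157 4.0; 0.012 158 4.0; 0.014 160 4.0; 0.016 163 4.1; 0.018 162 4.1; 0.02 158 4.1; 
grip mm 59.92947232268379 F [-0.8  0.7  2.9]
set: grip mm 60.39364907360493 pos [ 0.6064 -0.2475  0.0147] F [ 0.3  0.3 -2.1]
19.3833 (array([ 0.6055014 , -0.24879692]), -12.222358703613281, array([100.10830688,  60.01877213]), np.float64(0.03205569706110295))
```

The rib is at y=+7 mm in the tray frame, so the tray frame is confirmed. The large box sits 1.5 mm off centre at the correct height. Next are the medium full and small full boxes.

```bash
python3 - <<'E'
from h import *
r=pick((.4084,.3327),-29.54,.050)
place((.6055,-.2488),-12.2,r,.050,.032)
robot.dwell(.2); im,P,cm=cloud()
f=topface(P,S[0],.056,.1,.004); print(robot.read_t(),f)
assert f and np.hypot(*(f[0]-[.6055,-.2488]))<.006 and abs(f[1]+12.2)<6
r=pick((.6479,-.0082),64.23,.040,zg=.011,off=.006)
im,P,cm=cloud(); cv2.imwrite("pics/a2.png",im)
place(f[0],f[1],r,.040,.056,zg=.011,off=.006)
robot.dwell(.2); im,P,cm=cloud(); cv2.imwrite("pics/a3.png",im)
print(robot.read_t(),topface(P,S[0],.078,.1,.004))
E
```

```text
grip mm 50.327648362075806 F [ 0.1 -0.9  2.7]
set: grip mm 50.18654594285138 pos [ 0.6056 -0.2488  0.0407] F [-0.5 -0.9 -1.1]
31.6667 (array([ 0.60484363, -0.25014401]), -12.262710571289062, array([79.87400055, 50.04314041]), np.float64(0.05602542853622183))
grip mm 40.08455022039417 F [-0.6 -0.4  1.2]
set: grip mm 39.69146133797842 pos [ 0.6108 -0.2514  0.0677] F [ 0.7  0.4 -0.7]
41.2333 (array([ 0.60494489, -0.25164032]), -12.345893859863281, array([60.60923386, 40.13624573]), np.float64(0.0780532410010839))
```

The stack is up, each box within about 1.5 mm of the one under it. Now the empties.

```bash
python3 - <<'E'
from h import *
c=np.array([.6087,.2295]); a=np.radians(9.35); ex=np.array([np.cos(a),np.sin(a)]); ey=np.array([-ex[1],ex[0]])
r=pick((.4394,.1086),-29.74,.050)
place(c-.036*ey,9.35,r,.050,.004)
r=pick((.4439,-.0949),1.23,.040)
place(c+.043*ey,9.35,r,.040,.004)
p=[.56,.22,.26]; robot.goto(p,R(best(p,9.35))); robot.dwell(.3); im,P,cm=cloud(); cv2.imwrite("pics/b1.png",im)
for w,zt in ((-.036,.028),(.043,.026)):
    f=topface(P,c+w*ey,zt,.075,.0035)
    q=f[0]-c; print(robot.read_t(),f,"tray frame",q@ex,q@ey)
p=[.45,-.05,.32]; robot.goto(p,R(best(p,0))); robot.dwell(.3)
im,P,cm=cloud(); cv2.imwrite("pics/b2.png",im)
print("stack",topface(P,S[0],.078,.1,.004))
im,_=robot.grab_frame("scene"); cv2.imwrite("pics/b3.png",im[:,:,::-1])
E
```

```text
grip mm 49.73817751663144 F [-0.5 -0.   2.4]
set: grip mm 49.78232600001991 pos [0.6146 0.194  0.0127] F [-1.1 -0.8 -1.3]
grip mm 39.61895330262962 F [-0.5 -0.1  3.1]
set: grip mm 39.75248588175195 pos [0.6018 0.272  0.0127] F [ 0.2  0.3 -0.7]
63.2917 (array([0.62870599, 0.1957775 ]), 9.520224571228027, array([110.67922974,  50.21346283]), np.float64(0.027982389767581703)) tray frame 0.014261475326427955 -0.036524749920735705
63.2917 (array([0.61225146, 0.27220316]), 9.30311393737793, array([79.68816376, 40.09873199]), np.float64(0.025926592378162958)) tray frame 0.010442047376494618 0.04155882626208175
stack (array([ 0.60471515, -0.25113284]), -12.529106140136719, array([60.62154388, 41.73232269]), np.float64(0.07809916485135121))
```

View pics/b1.png

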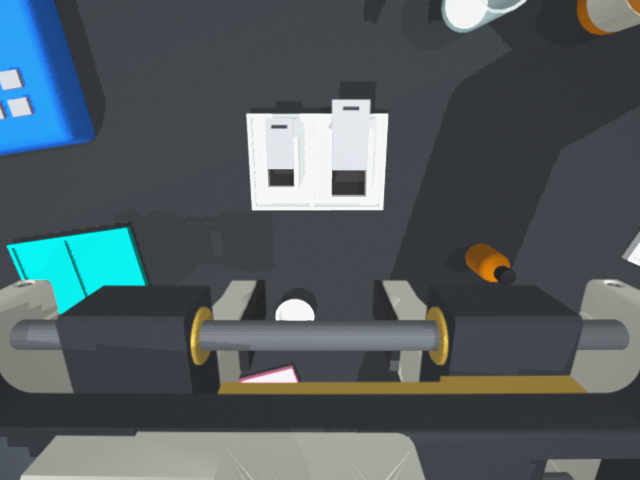

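View pics/b3.png

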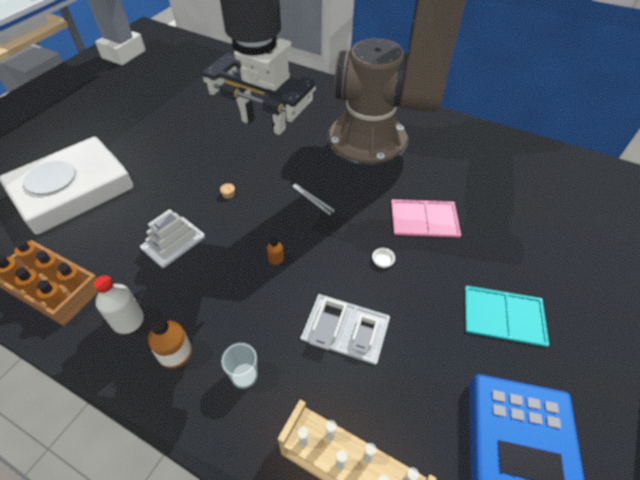

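Both empties lie in their compartments, centred within 1.5 mm, with lids still out about 31 and 20 mm. The small one is at pixel (281,152), the medium at (350,147). The scene view shows the stack standing at (170,235) and the bottle upright at (275,252).

```bash
python3 -c "
from rig import robot
print(robot.read_t(),robot.read_force()); robot.job_done()"
```

```text
64.8333 [ 0.76545044  0.19345212 -0.55048905]
the job is handed in; nothing more can be done
```

The job is done and was handed in at 64.8 s of the 131 s allowed. `job_done` gives no verdict, so these results come from my own camera checks.

- **Stack:** I placed the large, medium and small full boxes on the stand in that order. The large box is about 1.5 mm from the stand's centre. The medium and small are each about 1.5 mm from the centre of the box under them. All three are lined up with the stand to within 1° and at the right heights.
- **Empty boxes:** Both lie flat in the steel tray, the medium in the wide compartment and the small in the narrow one. Each is within 1.5 mm of the middle of its compartment and within 0.2° of the tray's direction. Their lids are still pulled out about 31 mm and 20 mm.
- **Bottle:** It is upright where it was. I gripped the small full box slightly high and off-centre to keep the gripper clear of it.
- **Checks:** None failed or disagreed. There was a small repeatable offset of about 1.5 mm towards −y on the stack, well within tolerance, which I left alone. At hand-in the arm was raised clear of everything.

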